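Reset a purge valve: beaker under the drain, seat the valve, crack it a quarter turn

ROBOT

A 6-joint arm with a two-finger parallel gripper is mounted at the origin on a cart in front of the work surface, level with it; the furniture and walls round the work are solid. World frame = base frame: x ahead of the robot, y to its left, z up, the work surface at z = 0. Lengths are in m, angles in rad, forces in N, time in s.
With the tool pointing down it reaches from about 0.225 to 0.875 m from the base axis. Payload 3.4 kg.
Tool frame: the origin (TCP) lies at the very end of the fingers, on their centre line; the grasp point (between the pads) lies 19 mm behind it; z points along the fingers, y is the direction in which the jaws open and shut (so a half turn about z gives the same grasp; the last joint's range is limited). The gripper opens to 85 mm and grips with 20 to 120 N. Pads are 22 mm wide; open, the fingers measure 114 mm over their backs; the gripper's body (76 mm by 85 mm) begins 54 mm behind the grasp point. The pads swing forward as they close: fully open they stand 13 mm farther back than shut.
Start: joints at [1.206, 0.276, 1.505, -0, 1.361, -0.121], TCP at [0.139, 0.558, 0.231] pointing down, gripper open.
Joint ranges: [-2.89, 2.89], [-0.75, 2.08], [0.22, 2.7], [-1.18, 4.32], [0.11, 2.71], [-2.7, 2.7]. Speed limits (rad/s): [2.57, 2.57, 3.14, 3.14, 3.14, 3.14].

INTERFACE

Orientations are given as a unit quaternion [w, x, y, z].
In Python, from rig import manip, viewer, job gives the robot as it stands.
- The arm moves only by the shell command python3 -m crank 'ROWS' [OPENING] [FORCE]. ROWS is JSON, a list of rows, each a list of 6 numbers: the shift along the tool's x, y, z in m, then the turn, a rotation vector about the tool's x, y, z in degrees. In form: [[dx, dy, dz, rx, ry, rz], ...]. A call has 1 to 20 rows; each row is the pose to reach, as a shift and turn from the pose measured when the call began, along the tool's axes at that moment; what a row does not reach only later rows make up. A row lasts 1/8 s, in which the tool goes at most 62.5 mm and 10.7 degrees, less where a joint would pass 70% of its speed; a pose out of reach is approached as far as the arm can. A call with a gripper value outside its range is refused whole. OPENING is the opening, from 0 (shut) to 1 (fully open), set as the call begins (- or left out, the last holds). The fingers move at their own pace and stop on an object; FORCE is the grip in N (left out, the last holds). Time passes only in rows, so rows that repeat a pose let the fingers close. It gives the time, the measured TCP pose, the force and the opening at its end, in the units of the state.
- manip.get_state(): the state, without advancing time (a new reading comes with each control period).
- viewer.get_image(name): name is "scene" or "top" or "wrist"; returns a dict with "frame" (420x560x3 uint8, blue, green, red), "range_z" (420x560 float32, m along the optical axis (not along the pixel's ray), 0 where there is no reading), "intrinsics" (3x3 intrinsics, pixels), "world_from_camera" (4x4, takes a point from camera to world coordinates); the wrist camera has in their place "mount" (4x4, takes a point from camera to tool coordinates, whose origin is the TCP and whose axes are the flange's). Camera axes: x right, y up, looking along -z (the intrinsics and any distortion apply to the point x, -y, -z); pixel columns grow to the right and rows downward; lengths in m; the calibration is good to about 2 mm. The wrist camera is an equidistant fisheye: a pixel r from the principal point sees the ray r / f radians off the axis. A picture is of the moment at which its call begins: read the wrist's pose just before it.
- job.sign_off(): hands the job in, once; it reports no verdict.
The state is a dict: "clock": time; "qpos": joint angles; "qd": joint speeds; "effort": joint torques, N m; "position": TCP position; "ee_rot": TCP orientation; "contact_force": force on the tool from outside, world axes, zero at the start; "moment": the same for the moment, N m; "width": finger opening in m.
Only numpy, scipy, OpenCV 4.12 (cv2) and the standard library are available. Lean on these libraries where they do the work, as an engineer would, in place of code of your own. Each camera call takes 0.05 s, during which the arm holds its last target. There are 200 camera calls.

TASK

The pump is off and nobody knows how far the purge valve was left open, so reset it for the next prime. First pick up the small glass beaker and stand it under the drain spout, right home in the wire horseshoe; then turn the valve's black knurled knob clockwise, gently, finger-tight only, until you feel the stem bottom on its soft seat, and from there open it again by a quarter of a turn. Leave the beaker standing there and do not knock over or shift the things round about.

Things in the scene. Friction and masses are not known exactly. Their poses are not given: they have to be found in the camera images.
- beaker_center (a point): Small clear glass beaker, whitish in its lower part, loose on the worktop right of the valve stand: 43 mm across the wall, 45 mm at the rim, 56 mm tall, about 60 g, open at the top. The point is on its axis half-way up, 28 mm above its underside; z is its axis, upward. Grasp it across the outside of the wall.
- catch_seat (a point): Middle of the wire horseshoe, on the top of the drip plate 5 mm above the worktop (beaker centre 28 mm above it when home). x points from the open front (robot side) to the valve block, z up. The wire's top is 12 mm above the plate; legs 48 mm apart inside, flared to 58 at their ends 20 mm in front of this point; its back stops the beaker within 3 mm of this point.
- plate_front (a point): Middle of the front edge of the stand's fixed grey metal plate (168 mm along catch_seat's x, 112 mm across, 5 mm thick), on its top, 41.5 mm in front of catch_seat. The beaker is brought in over this edge.
- spout_tip (a point): Open lower end of the steel drain spout, 66 mm above the worktop, 2.5 mm behind the horseshoe's middle (catch_seat). The tube, 7 mm thick, runs from here back to the block, its top 79 mm above the worktop. The standing beaker's rim is at 61 mm, so it goes under from the front, lifted 3 mm at most; the fingers pass either side of the tube.
- knob_grip (a point): Black knurled round knob, 31 mm diameter (32 over the knurls), 26 mm tall, on a vertical axis on the valve block, 87.5 mm behind catch_seat. Point on the axis, at the middle of its height, 110 to 112 mm above the worktop; turns and rises with it; x along the index line on its top, z up. Right-hand screw, 3 mm a turn: clockwise from above closes. Grasp at any angle, across its sides, from above.
- valve_datum (a point): Fixed point on the knob's axis: where knob_grip stands as the stem first touches its seat, 110 mm above the worktop; axes as catch_seat. A quarter turn is 0.75 mm of rise: too fine to read from poses. The knob starts 0.35 to 0.64 turn open; its thread start is unknown, so the index line does not tell where the seat is.
- block_top (a point): Middle of the top of the steel valve block (56 by 52 mm), 80 mm above the worktop; a round flange on it reaches 84 mm, the knob begins at 97 mm. How the valve feels: 0.04 N m of drag; past first touch of the soft seat the torque grows by about 1.2 N m per radian. 0.1 N m (0.08 rad past) is bottomed; more than 0.5 N m (0.42 rad past) spoils the seat.
- bottle_100_a: Bystander: 100 mL clear bottle with a blue screw cap, 56 mm diameter, 108 mm tall, loose, left of the stand; origin at the centre of its underside.
- carton: Bystander: open white and blue vial carton with raised flaps, 91 by 108 by 67 mm, loose, to the right; origin at its underside.
- amber_bottle: Bystander: amber glass bottle with a black cap, 60 mm diameter, 122 mm tall, loose, to the left; origin at the centre of its underside.
- filters: Bystander: closed white carton of filters, 70 by 100 by 45 mm, loose, far left; origin at the centre of its underside.
Not all that is in view belongs to the job. Leave any brown or orange look-alike of the part that bears beaker_center alone.

How it is judged:
On the way, in this order (a step that is already met when the one before it is completed fails the run):
1. the beaker stands home in the horseshoe under the spout (horizontal distance between beaker_center and catch_seat below 0.006 m and angle between beaker_center's own z axis and vertical below 0.06 rad and z of beaker_center in the frame of catch_seat between 0.025 and 0.031 m), for 0.2 s.
2. the valve is bottomed on its seat: at least 0.08 rad past first touch (0.04 mm of screw travel) (z of knob_grip in the frame of valve_datum below -4e-05 m), for 0.05 s.
At the end, for the whole second after the job is handed in: The valve has been bottomed and stands a quarter turn open, within 27 degrees (knob 0.52 to 0.98 mm above first touch), and the beaker stands upright on the plate within 6 mm of the horseshoe's middle (all of step 1 and z of knob_grip in the frame of valve_datum between 0.00052 and 0.00098 m).
It fails at once if the valve is overtightened: more than 0.42 rad past first touch of the seat (over about 0.5 N m; 0.2 mm of screw travel) (z of knob_grip in the frame of valve_datum below -0.0002 m).
It fails at once if the beaker is tipped over (more than 35 degrees) (angle between beaker_center's own z axis and vertical above 0.61 rad).
It fails at once if a bystander is shifted by more than 25 mm (distance of any of bottle_100_a, carton, amber_bottle, filters from where it was at the start of the episode above 0.025 m).
It also fails if it takes over 72 s, if anything falls off the work surface, if the arm or the gripper's body presses on something with over 40 N, if the wrist force passes 120 N, or if a joint passes its speed limit or range.

## Working session

There is one attempt and no reset: what is moved stays moved. The work goes in short steps, Python scripts to look and compute and a shell command to move; the robot and the scene stay as the last step left them, time stands still between calls to the robot, and variables do not carry over. Pictures are saved under pics/ and viewed, about 8 in all and at most 12, crops included, and the job is handed in when it is done.

```bash
mkdir -p pics
cat > h.py <<'E'
import numpy as np,cv2
from rig import manip,viewer,job
def cloud(d):
    K=d["intrinsics"];z=d["range_z"];v,u=np.mgrid[:z.shape[0],:z.shape[1]]
    T=np.array(d["world_from_camera"])
    p=np.stack([(u-K[0][2])*z/K[0][0],-(v-K[1][2])*z/K[1][1],-z],-1)
    p=p@T[:3,:3].T+T[:3,3]; p[z==0]=np.nan
    return p
E
python3 - <<'E'
from h import *
s=manip.get_state();print({k:np.round(v,3).tolist() for k,v in s.items()})
for n in("scene","top"):
    d=viewer.get_image(n);cv2.imwrite(f"pics/{n}.png",d["frame"]);np.savez(f"{n}.npz",**d)
    print(n,np.round(d["intrinsics"],1).tolist(),np.round(d["world_from_camera"],3).tolist())
E
```

```text
{'clock': 0.0, 'qpos': [1.206, 0.277, 1.506, -0.0, 1.361, -0.121], 'qd': [0.001, 0.0, -0.001, -0.0, 0.001, -0.001], 'effort': [0.001, -41.677, -24.581, -0.0, 0.011, -0.0], 'position': [0.139, 0.557, 0.23], 'ee_rot': [-0.0, 0.122, 0.993, -0.001], 'contact_force': [-0.048, -0.058, -0.1], 'moment': [0.044, 0.028, 0.012], 'width': 0.085}
scene [[427.0, 0.0, 279.4], [0.0, 427.0, 206.0], [0.0, 0.0, 1.0]] [[0.82, 0.307, -0.483, -0.163], [-0.572, 0.465, -0.676, -0.859], [0.017, 0.831, 0.556, 0.843], [0.0, 0.0, 0.0, 1.0]]
top [[397.6, 0.0, 279.2], [0.0, 397.6, 206.5], [0.0, 0.0, 1.0]] [[-0.049, 0.968, -0.247, 0.125], [-0.999, -0.047, 0.015, 0.074], [0.003, 0.247, 0.969, 1.517], [0.0, 0.0, 0.0, 1.0]]
```

View pics/scene.png

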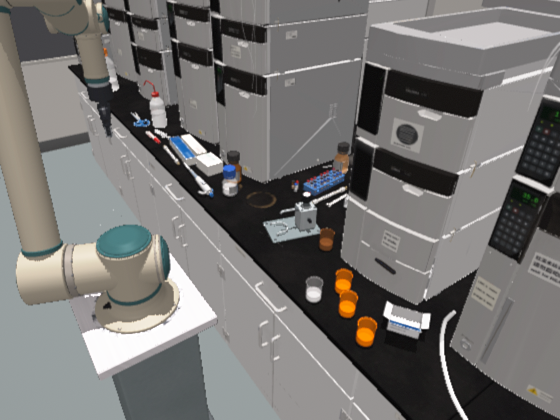

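View pics/top.png

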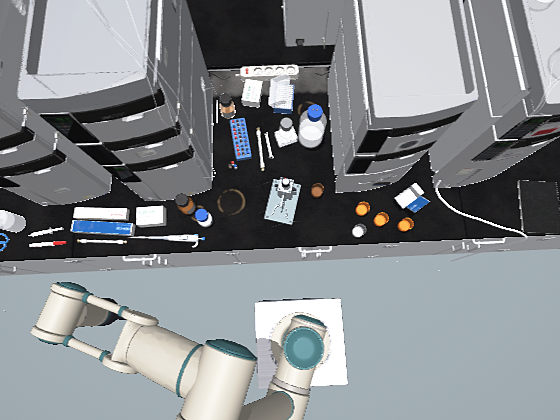

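Candidates: the clear, whitish beaker at scene (314,289) / top (358,231). Look-alikes are brown (327,239) and orange (344,280), (347,303), (366,331). I choose the clear one and check it in a close crop.

Run:
```python
from h import *
s=dict(np.load("scene.npz"));t=dict(np.load("top.npz"))
a=cv2.resize(s["frame"][180:320,250:390],(560,560),interpolation=cv2.INTER_CUBIC)[:,:]
b=cv2.resize(t["frame"][165:245,250:370],None,fx=4.5,fy=4.5,interpolation=cv2.INTER_CUBIC)
a=cv2.resize(a,(400,400));b=cv2.resize(b,(400,267))
o=np.zeros((400,800,3),np.uint8);o[:,:400]=a;o[:267,400:]=b
cv2.imwrite("pics/c1.png",o)
for n,d in(("scene",s),("top",t)):
    p=cloud(d);np.save(n+"_p.npy",p)
    # plate: grey-blue color at z~5mm
    f=d["frame"].astype(int);x,y,z=p[...,0],p[...,1],p[...,2]
    reg=(x>.2)&(x<.75)&(y>-.1)&(y<.2)
    m=reg&(z>-.002)&(z<.012)&(f.min(2)>90)
    P=p[m][:,:2].astype(np.float32);print(n,"plate n",len(P),cv2.minAreaRect(P),np.median(p[m][:,2]))
    m=reg&(z>.10)&(z<.135);print("knob>0.1",m.sum(),np.median(p[m],0),p[m].min(0) if m.sum() else 0,p[m].max(0) if m.sum() else 0)
    m=reg&(z>.07)&(z<.09);print("block",np.median(p[m],0),cv2.minAreaRect(p[m][:,:2].astype(np.float32)))
    for w,(lo,hi) in {"scn":((300,272),(328,308)),"top":((348,222),(369,240))}.items():
        if w[:3]==n[:3] or (w=="scn" and n=="scene"):
            q=p[lo[1]:hi[1],lo[0]:hi[0]];ff=f[lo[1]:hi[1],lo[0]:hi[0]]
            mm=(q[...,2]>.008)
            print("beaker",mm.sum(),q[mm].min(0),q[mm].max(0),np.median(q[mm],0))
```

```text
scene plate n 860 ((0.6028363704681396, 0.08646131306886673), (0.274823933839798, 0.27857062220573425), 69.3380126953125) 0.0030172506497428975
knob>0.1 98 [0.56686359 0.01712614 0.11822598] [0.55444254 0.00570832 0.10004052] [0.58877046 0.03750963 0.12621141]
block [0.55925768 0.01949986 0.07769896] ((0.5435369610786438, 0.03177040442824364), (0.05780719965696335, 0.11308664828538895), 74.29878997802734)
beaker 349 [ 0.36965542 -0.26849188  0.00805943] [ 0.4151239  -0.22329248  0.05707824] [ 0.39049301 -0.24820497  0.03538254]
top plate n 869 ((0.5945276618003845, 0.04013582319021225), (0.31538036465644836, 0.15291854739189148), 2.150968313217163) 0.004210496850032941
knob>0.1 71 [0.57208246 0.02305471 0.12213916] [ 0.55891799 -0.09488458  0.10069328] [0.74978809 0.03754761 0.13089757]
block [0.56062467 0.03141006 0.07929558] ((0.6290441751480103, -0.0029683709144592285), (0.05625242739915848, 0.2931709885597229), 64.08512878417969)
beaker 139 [ 0.37386831 -0.2686573   0.00840419] [ 0.41807862 -0.21926435  0.05929949] [ 0.39769476 -0.24920443  0.02164852]
```

View pics/c1.png

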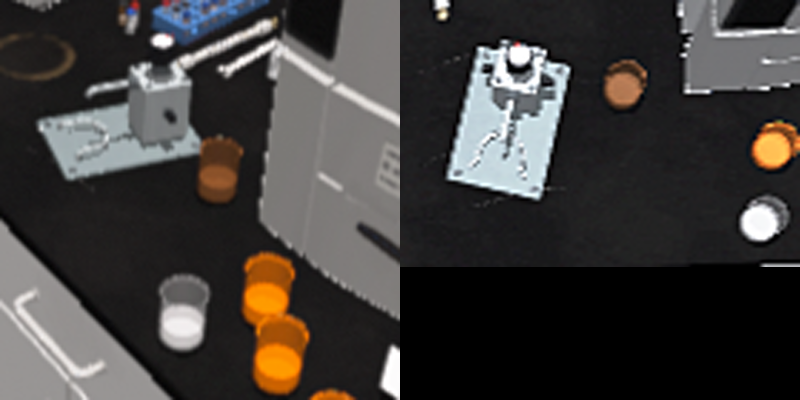

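The crop confirms the clear, whitish beaker (left view crop (184,313)). The stand is at crop (110,135), with the horseshoe opening toward the robot. Next: a tighter fit of the plate, the knob and the neighbours.

Run:
```python
from h import *
from scipy.optimize import least_squares
for n in("scene","top"):
    d=dict(np.load(n+".npz"));p=np.load(n+"_p.npy");f=d["frame"].astype(int)
    K=d["intrinsics"];T=d["world_from_camera"];C=T[:3,3]
    x,y,z=np.nan_to_num(p,nan=9).transpose(2,0,1)
    # ray-plane at z=.005 for bright pixels
    v,u=np.mgrid[:420,:560];r=np.stack([(u-K[0,2])/K[0,0],-(v-K[1,2])/K[1,1],-np.ones(u.shape)],-1)@T[:3,:3].T
    P=C+r*((.005-C[2])/r[...,2])[...,None]
    m=((f.min(2)>70)&(P[...,0]>.37)&(P[...,0]<.68)&(P[...,1]>-.1)&(P[...,1]<.15)&(z<.03)).astype(np.uint8)
    k,l,st,_=cv2.connectedComponentsWithStats(m,connectivity=4)
    i=1+st[1:,4].argmax();pts=P[l==i][:,:2]
    rc=cv2.minAreaRect(pts.astype(np.float32));print(n,"plate",rc,st[i]);print(cv2.boxPoints(rc))
    b=(z>.118)&(z<.14)&(x>.5)&(x<.62)&(abs(y-.02)<.05)
    print("knob top",b.sum(),p[b].mean(0),p[b].min(0),p[b].max(0))
    hsv=cv2.cvtColor(d["frame"],cv2.COLOR_BGR2HSV)
    o=((hsv[...,0]<18)&(hsv[...,1]>130)&(hsv[...,2]>50)&(x>.3)&(x<.7)&(y<0)&(y>-.5)&(z>.03)).astype(np.uint8)
    k,l,st,ce=cv2.connectedComponentsWithStats(o)
    for i in range(1,k):
        if st[i,4]>20:
            q=p[l==i];print("orange",ce[i].round(),((q.min(0)+q.max(0))/2).round(3),(q.max(0)-q.min(0)).round(3))
    w=(hsv[...,1]<60)&(x>.34)&(x<.44)&(y<-.2)&(y>-.29)&(z>.03)
    q=p[w];print("beaker hi",w.sum(),((q.min(0)+q.max(0))/2).round(3),(q.max(0)-q.min(0)).round(3))
```

```text
scene plate ((0.5275706052780151, 0.03546322137117386), (0.11889132857322693, 0.17297586798667908), 74.37934112548828) [263 216  58  27 967]
[[ 0.42827028  0.0015015 ]
 [ 0.5948574  -0.0450752 ]
 [ 0.62687093  0.06942494]
 [ 0.46028382  0.11600165]]
knob top 51 [0.57067572 0.02175371 0.12205174] [0.55444254 0.00570832 0.1180191 ] [0.58877046 0.03750963 0.12621141]
orange [327. 236.] [ 0.56  -0.1    0.044] [0.048 0.048 0.027]
orange [344. 277.] [ 0.477 -0.268  0.043] [0.047 0.046 0.026]
orange [348. 298.] [ 0.433 -0.335  0.044] [0.045 0.044 0.027]
orange [367. 326.] [ 0.408 -0.426  0.043] [0.044 0.045 0.026]
beaker hi 214 [ 0.392 -0.246  0.044] [0.045 0.045 0.027]
top plate ((0.5327706336975098, 0.03719399496912956), (0.11464548856019974, 0.16945520043373108), 74.02033996582031) [264 179  37  46 940]
[[ 0.43553624  0.00541141]
 [ 0.59844357 -0.04123895]
 [ 0.630005    0.06897658]
 [ 0.4670977   0.11562694]]
knob top 52 [0.57464877 0.02352015 0.12381178] [0.55891799 0.01087301 0.11842051] [0.59031908 0.03731935 0.13089757]
orange [318. 188.] [ 0.562 -0.1    0.046] [0.044 0.043 0.03 ]
orange [365. 205.] [ 0.481 -0.269  0.045] [0.04  0.043 0.029]
orange [385. 216.] [ 0.436 -0.339  0.045] [0.044 0.037 0.026]
orange [409. 221.] [ 0.413 -0.428  0.047] [0.038 0.043 0.03 ]
beaker hi 52 [ 0.395 -0.246  0.045] [0.043 0.045 0.029]
```

```bash
cat >> h.py <<'E'
from scipy.spatial.transform import Rotation as R
def go(x,y,z,yaw):
    "tool-frame shift/turn to tool-down pose with tool y at world yaw (deg)"
    s=manip.get_state();w=s["ee_rot"];r=R.from_quat([w[1],w[2],w[3],w[0]])
    c,n=np.cos(np.radians(yaw)),np.sin(np.radians(yaw))
    g=R.from_matrix(np.array([[-n,c,0],[c,n,0],[0,0,-1.]]).astype(float))
    print("shift",np.round(r.inv().apply(np.array([x,y,z])-s["position"]),4),"turn",np.round((r.inv()*g).as_rotvec(degrees=True),2),
     "q",np.round(s["qpos"],2),"t",s["clock"])
E
python3 -c "
from h import *
go(.394,-.246,.15,74.2)"
```

```text
shift [-0.4418 -0.718   0.0816] turn [-0.09 -0.01  1.83] q [ 1.21  0.28  1.51 -0.    1.36 -0.12] t 0.1
```

```bash
python3 -m crank '[[-0.111,-0.18,0,0,0,0.5],[-0.111,-0.18,0,0,0,0.5],[-0.111,-0.18,0,0,0,0.5],[-0.221,-0.359,0,0,0,1],[-0.221,-0.359,0,0,0,1],[-0.221,-0.359,0,0,0,1],[-0.331,-0.539,0.02,0,0,1],[-0.331,-0.539,0.04,0,0,1],[-0.331,-0.539,0.04,0,0,1.8],[-0.331,-0.539,0.04,0,0,1.8],[-0.442,-0.718,0.081,0,0,1.8],[-0.442,-0.718,0.081,0,0,1.8],[-0.442,-0.718,0.081,0,0,1.8],[-0.442,-0.718,0.081,0,0,1.8],[-0.442,-0.718,0.081,0,0,1.8],[-0.442,-0.718,0.081,0,0,1.8],[-0.442,-0.718,0.081,0,0,1.8],[-0.442,-0.718,0.081,0,0,1.8]]' 1 25
python3 - <<'E'
from h import *
go(.394,-.246,.021,74.2)
d=viewer.get_image("wrist");cv2.imwrite("pics/w1.png",d["frame"]);print(np.round(d["intrinsics"],1).tolist(),np.round(d["mount"],3).tolist())
E
```

```text
clock: 2.35
position: [0.3941, -0.2451, 0.151]
ee_rot: [0.0, 0.137, 0.991, -0.001]
contact_force: [-0.1, -0.4, -0.5]
width: 0.0852
shift [-1.0e-04 -7.0e-04  1.3e-01] turn [-0.1   0.02  0.1 ] q [-0.71  0.17  1.86 -0.    1.11 -2.  ] t 2.35
[[325.2, 0.0, 273.7], [0.0, 325.2, 204.7], [0.0, 0.0, 1.0]] [[-0.0, 0.956, 0.295, 0.075], [1.0, 0.001, -0.001, 0.001], [-0.001, 0.295, -0.956, -0.143], [0.0, 0.0, 0.0, 1.0]]
```

View pics/w1.png

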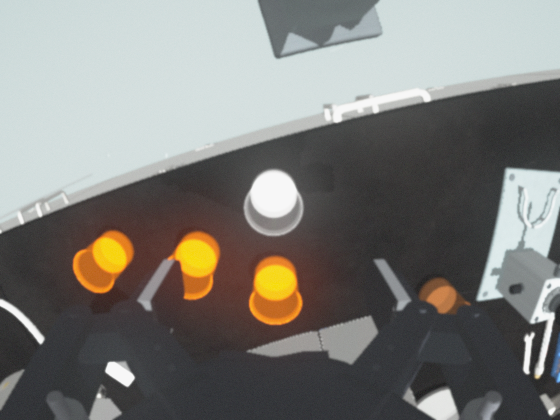

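The wrist view shows the clear beaker, rim centre about (273,205), and orange look-alikes well clear of the finger lines. I check this by projecting the estimate into the image.

```bash
cat >> h.py <<'E'
def wproj(P,d,s):
    w=s["ee_rot"];r=R.from_quat([w[1],w[2],w[3],w[0]])
    t=r.inv().apply(np.atleast_2d(P)-s["position"]);M=np.array(d["mount"])
    c=(t-M[:3,3])@M[:3,:3];c=c*[1,-1,-1];th=np.arctan2(np.hypot(c[:,0],c[:,1]),c[:,2])
    ph=np.arctan2(c[:,1],c[:,0]);K=d["intrinsics"]
    return np.c_[K[0][2]+K[0][0]*th*np.cos(ph),K[1][2]+K[1][1]*th*np.sin(ph)]
E
python3 - <<'E'
from h import *
from scipy.optimize import least_squares
s=manip.get_state();d=viewer.get_image("wrist")
th=np.linspace(0,2*np.pi,60,endpoint=False)
im=d["frame"].copy()
for z,r,c in((.056,.0225,(0,0,255)),(0,.0215,(0,255,0))):
    q=wproj(np.c_[.394+r*np.cos(th),-.246+r*np.sin(th),0*th+z],d,s)
    for a in q: cv2.circle(im,tuple(np.round(a).astype(int)),0,c,-1)
    print(q.mean(0),q.min(0),q.max(0))
# seat overlay
e=np.array([.962,-.273]);n=np.array([.273,.962]);f=np.array([.449,.059])
pl=[f+n*.056,f-n*.056,f+e*.168-n*.056,f+e*.168+n*.056]
for a,b in zip(pl,pl[1:]+pl[:1]):
    for k in np.linspace(0,1,40): cv2.circle(im,tuple(np.round(wproj([*(a+(b-a)*k),.005],d,s)[0]).astype(int)),0,(0,0,255),-1)
o=np.hstack([cv2.resize(im[150:260,200:350],None,fx=2.6,fy=2.6),cv2.resize(im[150:260,410:560],None,fx=2.6,fy=2.6)])
cv2.imwrite("pics/w2.png",o)
E
```

```text
[271.62664699 206.70712831] [242.38166528 178.45197999] [300.86286593 234.21320156]
[272.05179457 188.75617634] [249.04016075 166.27132129] [295.04860515 210.82396267]
```

View pics/w2.png

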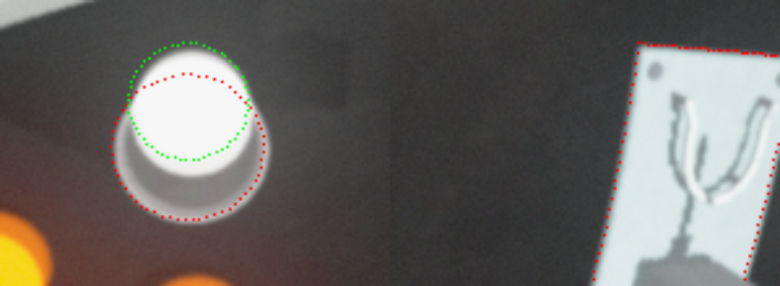

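The estimates agree to about 1 mm. I descend, then close.

```bash
python3 -m crank '[[0,0,0.05,0,0,0],[0,0,0.1,0,0,0],[0,0,0.12,0,0,0],[0,0,0.13,0,0,0],[0,0,0.13,0,0,0],[0,0,0.13,0,0,0]]' 1 25
python3 -m crank '[[0,0,0,0,0,0],[0,0,0,0,0,0],[0,0,0,0,0,0],[0,0,0,0,0,0],[0,0,0,0,0,0],[0,0,0,0,0,0],[0,0,0,0,0,0],[0,0,0,0,0,0]]' 0 25
python3 -m crank '[[0,0,-0.01,0,0,0],[0,0,-0.02,0,0,0],[0,0,-0.02,0,0,0],[0,0,-0.02,0,0,0]]'
python3 -c "
from h import *
e=np.array([.962,-.273]);s=np.array([.489,.048]);p=s-.1*e;print(p)
go(*p,.05,74.2)"
```

```text
clock: 3.2
position: [0.395, -0.2462, 0.022]
ee_rot: [0.001, 0.137, 0.991, -0.002]
contact_force: [0.4, -0.2, -0.8]
width: 0.0853
clock: 4.2
position: [0.3954, -0.2465, 0.0227]
ee_rot: [0.002, 0.137, 0.991, -0.002]
contact_force: [-0.1, 1.1, 6.0]
width: 0.0439
clock: 4.7
position: [0.3953, -0.2463, 0.0427]
ee_rot: [0.002, 0.137, 0.991, -0.002]
contact_force: [-0.7, -0.4, -0.7]
width: 0.0438
[0.3928 0.0753]
shift [ 0.0894  0.3089 -0.0086] turn [-0.19  0.21  0.09] q [-0.71  0.31  2.01 -0.    0.82 -2.  ] t 4.7
```

```bash
python3 -m crank '[[0.03,0.05,-0.008,0,0,0],[0.03,0.1,-0.008,0,0,0],[0.045,0.15,-0.008,0,0,0],[0.06,0.2,-0.008,0,0,0],[0.075,0.25,-0.008,-0.1,0.1,0],[0.085,0.29,-0.008,-0.2,0.2,0],[0.0894,0.3089,-0.0086,-0.2,0.2,0.1],[0.0894,0.3089,-0.0086,-0.2,0.2,0.1],[0.0894,0.3089,-0.0086,-0.2,0.2,0.1],[0.0894,0.3089,-0.0086,-0.2,0.2,0.1]]'
python3 - <<'E'
from h import *
e=np.array([.962,-.273]);c=np.array([.489,.048])
go(*(c-.1*e),.0297,74.2);go(*c,.0297,74.2)
s=manip.get_state();d=viewer.get_image("wrist");im=d["frame"].copy()
n=np.array([.273,.962]);f=c-e*.0415
pl=[f+n*.056,f-n*.056,f+e*.168-n*.056,f+e*.168+n*.056]
for a,b in zip(pl,pl[1:]+pl[:1]):
    for k in np.linspace(0,1,60): cv2.circle(im,tuple(np.round(wproj([*(a+(b-a)*k),.005],d,s)[0]).astype(int)),0,(0,0,255),-1)
for k in np.linspace(-.02,.1,40): cv2.circle(im,tuple(np.round(wproj([*(c+e*k),.005],d,s)[0]).astype(int)),0,(0,255,0),-1)
for sg in(-1,1): cv2.circle(im,tuple(np.round(wproj([*(c-e*.02+sg*n*.029),.017],d,s)[0]).astype(int)),1,(255,0,255),-1)
cv2.imwrite("pics/w3.png",cv2.resize(im,(784,588)))
E
```

```text
clock: 5.95
position: [0.3927, 0.0745, 0.0499]
ee_rot: [-0.0, 0.138, 0.99, -0.0]
contact_force: [-0.3, -0.4, 0.2]
width: 0.0437
shift [0.0002 0.0008 0.0202] turn [-0.    0.   -0.08] q [ 0.01  0.22  2.13 -0.    0.8  -1.28] t 5.95
shift [-0.0998  0.0009  0.0202] turn [-0.    0.   -0.08] q [ 0.01  0.22  2.13 -0.    0.8  -1.28] t 5.95
```

View pics/w3.png

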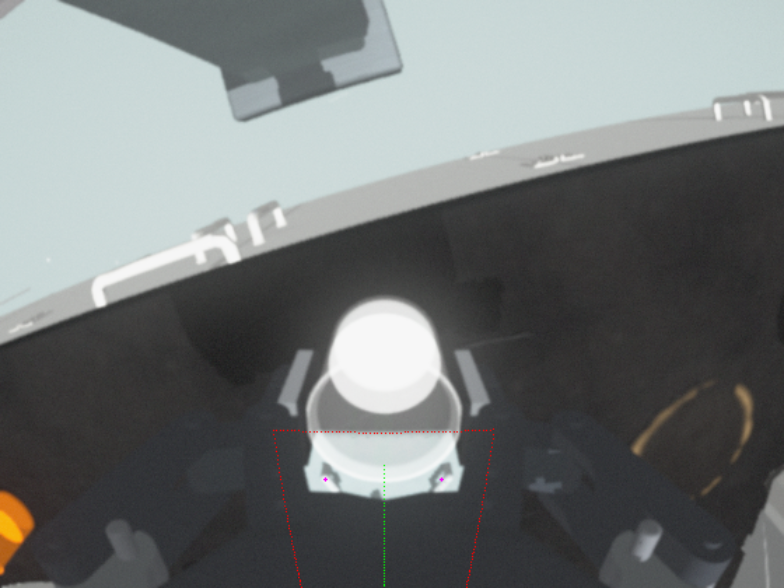

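Leg tips show at about (328,480) and (446,480), within 1 mm of the overlay. I bring it in low, and slowly.

```bash
python3 -m crank '[[0,0.0015,0.01,0,0,0],[0,0.0015,0.0202,0,0,0],[-0.02,0.0015,0.0202,0,0,0],[-0.04,0.0015,0.0202,0,0,0],[-0.055,0.0015,0.0202,0,0,0],[-0.07,0.0015,0.0202,0,0,0],[-0.08,0.0015,0.0202,0,0,0],[-0.08,0.0015,0.0202,0,0,0],[-0.08,0.0015,0.0202,0,0,0]]'
python3 -c "
from h import *
go(.489,.048,.0297,74.2)"
python3 -m crank '[[-0.005,0,0,0,0,0],[-0.01,0,0,0,0,0],[-0.015,0,0,0,0,0],[-0.018,0,0,0,0,0],[-0.019,0,0,0,0,0],[-0.019,0,0,0,0,0],[-0.019,0,0,0,0,0]]'
python3 -c "
from h import *
go(.489,.048,.0277,74.2)"
```

```text
clock: 7.12
position: [0.4692, 0.0541, 0.0295]
ee_rot: [-0.001, 0.138, 0.99, -0.0]
contact_force: [-0.6, -0.4, -0.5]
width: 0.0438
shift [-0.0207 -0.0005 -0.0002] turn [-0.01 -0.08 -0.09] q [-0.03  0.34  2.01  0.    0.8  -1.33] t 7.125
clock: 8.0
position: [0.4873, 0.049, 0.0295]
ee_rot: [-0.001, 0.138, 0.99, -0.0]
contact_force: [0.5, -0.9, -0.7]
width: 0.0437
shift [-0.0019 -0.0005  0.0018] turn [-0.02 -0.09 -0.09] q [-0.04  0.36  1.97  0.    0.82 -1.34] t 8.0
```

```bash
python3 -m crank '[[-0.001,0,0,0,0,0],[-0.002,0,0,0,0,0],[-0.002,0,0,0,0,0],[-0.002,0,0,0,0,0]]'
python3 -m crank '[[-0.0005,0,0,0,0,0],[-0.001,0,0,0,0,0],[-0.001,0,0,0,0,0],[-0.001,0,0,0,0,0]]'
python3 -m crank '[[0,0,0.001,0,0,0],[0,0,0.0015,0,0,0],[0,0,0.002,0,0,0],[0,0,0.002,0,0,0]]'
```

```text
clock: 8.5
position: [0.4892, 0.0484, 0.0295]
ee_rot: [-0.001, 0.138, 0.99, -0.0]
contact_force: [-0.4, -0.5, -0.7]
width: 0.0441
clock: 9.0
position: [0.4901, 0.0482, 0.0295]
ee_rot: [-0.001, 0.138, 0.99, -0.0]
contact_force: [-0.3, 0.2, -0.1]
width: 0.0439
clock: 9.5
position: [0.4901, 0.0482, 0.0278]
ee_rot: [-0.001, 0.138, 0.99, -0.0]
contact_force: [-1.8, 0.3, 2.7]
width: 0.0441
```

Run:
```python
from h import *
go(.489,.048,.0277,74.2)
d=viewer.get_image("wrist");t=viewer.get_image("top");s=viewer.get_image("scene")
np.savez("s2.npz",**s)
a=cv2.resize(d["frame"][200:380,160:400],(480,360));b=cv2.resize(s["frame"][190:250,245:345],(320,192),interpolation=cv2.INTER_CUBIC)
o=np.zeros((360,800,3),np.uint8);o[:,:480]=a;o[:192,480:]=b;cv2.imwrite("pics/c4.png",o)
```

```text
shift [ 0.001  -0.0005  0.0001] turn [-0.02 -0.09 -0.09] q [-0.04  0.36  1.97  0.    0.82 -1.34] t 9.5
```

View pics/c4.png

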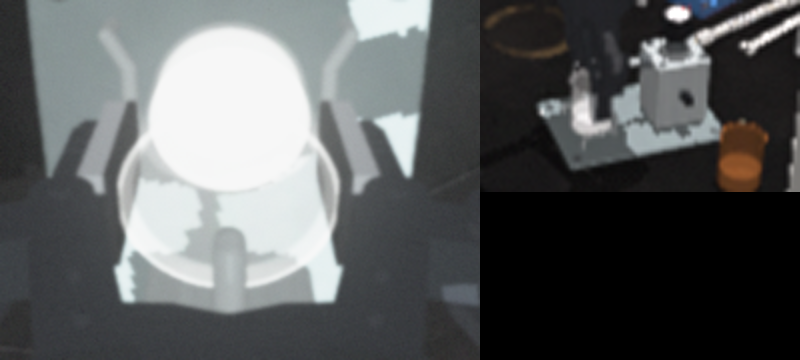

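```bash
python3 -m crank '[[0,0,-0.001,0,0,0],[-0.0005,0,-0.001,0,0,0],[-0.001,0,-0.001,0,0,0],[-0.001,0,-0.001,0,0,0]]'
python3 -m crank '[[-0.0005,0,0,0,0,0],[-0.001,0,0,0,0,0],[-0.001,0,0,0,0,0]]'
python3 -c "
from h import *
s=manip.get_state();d=viewer.get_image('wrist');e=np.array([.962,-.273]);c=np.array([.489,.048])
for k in (-.001,.0025,.006):print(k,wproj([*(c+e*k),.066],d,s),wproj([*(c+e*k),.0695],d,s))
cv2.imwrite('pics/w5.png',cv2.resize(d['frame'][270:370,215:335],None,fx=5,fy=5,interpolation=cv2.INTER_CUBIC))
print(s['contact_force'])"
```

```text
clock: 10.15
position: [0.4911, 0.0479, 0.0286]
ee_rot: [-0.001, 0.138, 0.99, -0.0]
contact_force: [-0.3, -0.6, -1.1]
width: 0.0437
clock: 10.52
position: [0.492, 0.0476, 0.0286]
ee_rot: [-0.001, 0.138, 0.99, -0.0]
contact_force: [-0.8, -0.3, -0.5]
width: 0.0439
-0.001 [[270.18525531 300.62599689]] [[270.10296785 305.73641843]]
0.0025 [[270.24112274 307.93477463]] [[270.16216604 313.12970283]]
0.006 [[270.29665106 315.01877743]] [[270.22092386 320.28543551]]
[-0.75936984 -0.34018157 -0.49680765]
```

View pics/w5.png

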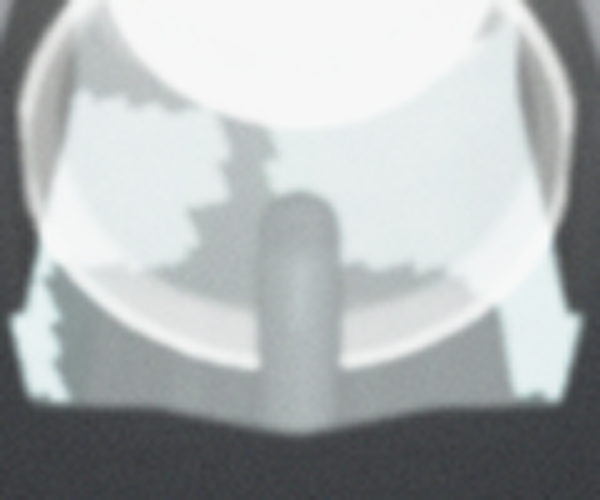

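```bash
python3 -c "
from h import *
s=manip.get_state();d=viewer.get_image('wrist');e=np.array([.962,-.273]);c=s['position'][:2]
n=np.array([.273,.962])
print('far rim',wproj([*(c+e*.0225),.062],d,s),'sides',wproj([*(c+n*.0225),.062],d,s),wproj([*(c-n*.0225),.062],d,s))
for k in(-4,-3,-2,-1,0,1,2,3):print(k,wproj([*(c+e*k*.001),.066],d,s))
go(.489,.048,.0277,74.2)
p=cloud(viewer.get_image('scene'));t=cloud(viewer.get_image('top'))
"
```

```text
far rim [[271.69346278 344.57637016]] sides [[326.93426413 302.38317803]] [[216.10282683 302.37096839]]
-4 [[271.35250865 300.65965013]]
-3 [[271.36421867 302.77051424]]
-2 [[271.37590631 304.86283913]]
-1 [[271.38757    306.93669701]]
0 [[271.39920818 308.99216482]]
1 [[271.41081936 311.02932403]]
2 [[271.4224021 313.0482604]]
3 [[271.43395502 315.04906379]]
shift [ 0.003  -0.0005  0.0009] turn [-0.02 -0.1  -0.09] q [-0.04  0.36  1.96  0.    0.82 -1.34] t 10.625
```

The beaker's rim matches its prediction in row, and the spout tip puts it about 0.5 mm from home. I lower it the last millimetre, release and rise.

```bash
python3 -m crank '[[0,0,0.0005,0,0,0],[0,0,0.001,0,0,0],[0,0,0.001,0,0,0]]'
python3 -m crank '[[0,0,0,0,0,0],[0,0,0,0,0,0],[0,0,0,0,0,0],[0,0,0,0,0,0],[0,0,0,0,0,0],[0,0,0,0,0,0]]' 1 25
python3 -m crank '[[0,0,-0.01,0,0,0],[0,0,-0.03,0,0,0],[0,0,-0.08,0,0,0],[0,0,-0.13,0,0,0],[0,0,-0.15,0,0,0],[0,0,-0.15,0,0,0],[0,0,-0.15,0,0,0]]'
python3 - <<'E'
from h import *
d=viewer.get_image("wrist");s=manip.get_state();im=d["frame"].copy()
cv2.imwrite("pics/w6.png",cv2.resize(im,(784,588)))
e=np.array([.962,-.273]);b=np.array([.492,.0476]);th=np.linspace(0,6.28,50)
q=wproj(np.c_[b[0]+.0225*np.cos(th),b[1]+.0225*np.sin(th),0*th+.061],d,s)*1.4
print("rim pred",q.min(0),q.max(0))
k=b+.088*e;print("knob est",k);q=wproj(np.c_[k[0]+.0155*np.cos(th),k[1]+.0155*np.sin(th),0*th+.124],d,s)*1.4
print("knob pred",q.min(0),q.max(0));q=wproj([*(b+.003*e-.0035*e),.066],d,s)*1.4;print("spout",q)
E
```

```text
clock: 11.1
position: [0.4921, 0.0477, 0.0278]
ee_rot: [-0.001, 0.138, 0.99, -0.0]
contact_force: [-1.3, -0.3, 1.8]
width: 0.0436
clock: 11.85
position: [0.4921, 0.0476, 0.0278]
ee_rot: [-0.001, 0.138, 0.99, -0.0]
contact_force: [0.9, -0.1, 0.4]
width: 0.0851
clock: 12.72
position: [0.4915, 0.0476, 0.177]
ee_rot: [-0.002, 0.138, 0.99, -0.0]
contact_force: [-0.3, 0.2, -0.5]
width: 0.0852
rim pred [344.04783091 244.18761862] [419.84028103 317.01091597]
knob est [0.576656 0.023576]
knob pred [353.60612506 446.95766132] [410.37236887 489.45083161]
spout [[381.89600863 283.01368858]]
```

View pics/w6.png

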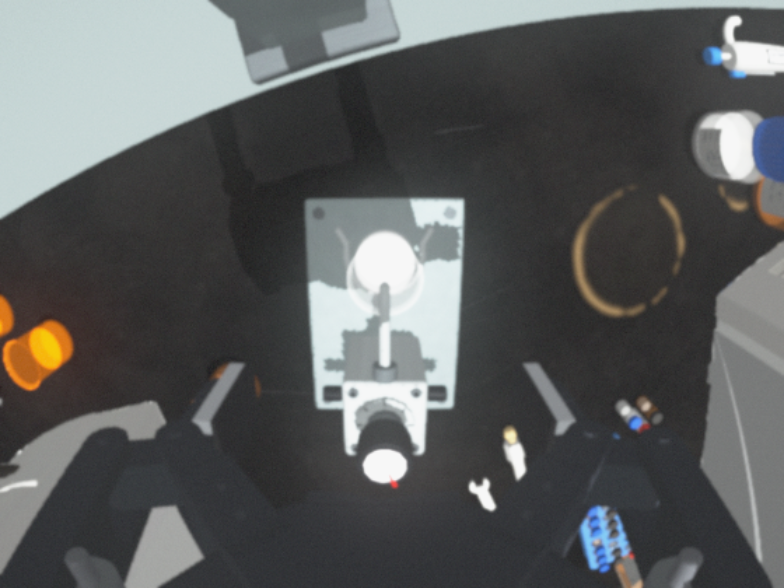

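The beaker stands in the horseshoe: rim at (348–424, 245–315), spout tip at (385,288) inside the rim. The knob top is at (385,466) with its red index mark at (393,483). Now I check clearance for the swinging wrist and compute the knob approach.

Run:
```python
from h import *
k=np.array([.5755,.0237])
P=np.vstack([np.load(n+"_p.npy").reshape(-1,3) for n in("scene","top")]);P=P[~np.isnan(P[:,0])]
h=np.hypot(*(P[:,:2]-k).T)
for lo,hi in((.05,.13),(.13,.2),(.2,.5)):
    m=(P[:,2]>lo)&(P[:,2]<hi)&(h>.035);i=np.where(m)[0];i=i[h[i].argsort()[:400:40]]
    print(lo,np.c_[P[i],h[i]].round(3).tolist())
go(*k,.16,137)
```

```text
0.05 [[0.609, 0.035, 0.072, 0.035], [0.54, 0.01, 0.06, 0.038], [0.516, 0.039, 0.075, 0.061], [0.562, -0.079, 0.05, 0.103], [0.544, -0.112, 0.052, 0.139], [0.6, -0.174, 0.08, 0.199], [0.749, -0.079, 0.06, 0.201], [0.552, -0.178, 0.127, 0.203], [0.764, -0.055, 0.074, 0.205], [0.552, -0.182, 0.078, 0.207]]
0.13 [[0.555, -0.172, 0.147, 0.197], [0.601, -0.175, 0.176, 0.2], [0.754, -0.073, 0.141, 0.203], [0.628, -0.175, 0.186, 0.206], [0.768, -0.054, 0.156, 0.208], [0.766, -0.065, 0.159, 0.21], [0.755, -0.091, 0.155, 0.213], [0.776, -0.051, 0.156, 0.214], [0.773, -0.064, 0.178, 0.216], [0.665, -0.176, 0.131, 0.219]]
0.2 [[0.575, -0.174, 0.294, 0.197], [0.555, -0.174, 0.283, 0.199], [0.564, -0.175, 0.399, 0.199], [0.586, -0.175, 0.33, 0.199], [0.583, -0.175, 0.327, 0.199], [0.586, -0.176, 0.346, 0.2], [0.585, -0.176, 0.411, 0.2], [0.555, -0.175, 0.312, 0.2], [0.602, -0.175, 0.439, 0.201], [0.552, -0.177, 0.438, 0.202]]
shift [-0.0876  0.0001  0.0162] turn [  0.08  -0.24 -62.89] q [-0.04  0.2   1.76  0.    1.19 -1.34] t 12.775
```

```bash
python3 -m crank '[[-0.04,0,0,0,0,-10],[-0.0876,0,0,0,0,-20],[-0.0876,0,0,0,0,-30],[-0.0876,0,0.01,0,0,-40],[-0.0876,0,0.016,0,0,-50],[-0.0876,0,0.016,0,0,-60],[-0.0876,0,0.016,0.1,-0.2,-63],[-0.0876,0,0.016,0.1,-0.2,-63],[-0.0876,0,0.016,0.1,-0.2,-63],[-0.0876,0,0.016,0.1,-0.2,-63]]'
python3 -c "
from h import *
go(.5755,.0237,.092,137)"
```

```text
clock: 14.02
position: [0.5753, 0.0237, 0.1598]
ee_rot: [-0.001, -0.399, 0.917, 0.0]
contact_force: [-0.2, 0.4, 0.4]
width: 0.0856
shift [-0.0002 -0.0002  0.0678] turn [ 0.04 -0.06  0.08] q [-0.08  0.33  1.62 -0.    1.2  -2.47] t 14.025
```

```bash
python3 -m crank '[[0,0,0.03,0,0,0],[0,0,0.05,0,0,0],[0,0,0.064,0,0,0],[0,0,0.068,0,0,0],[0,0,0.068,0,0,0],[0,0,0.068,0,0,0]]'
python3 -m crank '[[0,0,0,0,0,0],[0,0,0,0,0,0],[0,0,0,0,0,0],[0,0,0,0,0,0],[0,0,0,0,0,0],[0,0,0,0,0,0],[0,0,0,0,0,0],[0,0,0,0,0,0]]' 0 30
python3 -c "
from h import *
go(.5755,.0237,.092,137)
for i in range(4):
  s=manip.get_state();w=s['ee_rot'];r=R.from_quat([w[1],w[2],w[3],w[0]]).inv()
  print(np.round(r.apply(s['contact_force']),2),np.round(r.apply(s['moment']),3));viewer.get_image('top') if i<3 else 0"
```

```text
clock: 14.78
position: [0.5759, 0.0236, 0.0926]
ee_rot: [0.0, -0.399, 0.917, -0.0]
contact_force: [-0.5, 0.0, -0.1]
width: 0.0854
clock: 15.78
position: [0.5746, 0.0247, 0.0931]
ee_rot: [-0.001, -0.399, 0.917, 0.001]
contact_force: [-3.7, 3.4, 5.5]
width: 0.0303
shift [ 0.0002 -0.0013  0.0011] turn [ 0.13 -0.01  0.06] q [-0.08  0.39  1.71  0.    1.05 -2.47] t 15.775
[ 0.01  5.   -5.51] [-0.842  0.013 -0.026]
[ 0.45  4.44 -4.13] [-0.874 -0.009  0.012]
[-0.24  5.07 -5.66] [-0.885 -0.009  0.013]
[-1.13  4.33 -5.54] [-0.902 -0.032  0.022]
```

```bash
cat >> h.py <<'E'
def feel(n=4):
    A=[]
    for i in range(n):
        s=manip.get_state();w=s['ee_rot'];r=R.from_quat([w[1],w[2],w[3],w[0]]);ri=r.inv()
        A.append(np.r_[ri.apply(s['contact_force']),ri.apply(s['moment'])])
        if i<n-1: viewer.get_image('top')
    y=r.apply([0,1,0]);A=np.array(A)
    print("F",A.mean(0)[:3].round(1),"M",A.mean(0)[3:].round(3),"Mz",A[:,5].round(3),"yaw %.2f"%np.degrees(np.arctan2(y[1],y[0])),"pos",np.round(s["position"],4),"w",s["width"],"q6 %.2f t %.2f"%(s["qpos"][5],s["clock"]))
E
python3 -m crank '[[0,0,0,0,0,0],[0,0,0,0,0,0]]'
python3 -c "
from h import *
feel()"
python3 -m crank '[[0,0,0.0001,0,0,10],[0,0,0.0002,0,0,20],[0,0,0.0003,0,0,30],[0,0,0.0003,0,0,40],[0,0,0.0004,0,0,50],[0,0,0.0004,0,0,50]]'
python3 -c "
from h import *
feel()"
```

```text
clock: 16.18
position: [0.5746, 0.0248, 0.0931]
ee_rot: [-0.001, -0.399, 0.917, 0.001]
contact_force: [-1.8, 1.3, 1.7]
width: 0.03
F [-0.3  1.6 -1.9] M [-0.309 -0.017  0.014] Mz [-0.066  0.059 -0.011  0.077] yaw 137.06 pos [0.5746 0.0248 0.0931] w 0.02989508651996607 q6 -2.47 t 16.32
clock: 17.08
position: [0.5747, 0.0246, 0.0927]
ee_rot: [-0.001, 0.025, 1.0, 0.001]
contact_force: [-1.6, -0.0, 1.7]
width: 0.0302
F [ 1.2  0.3 -1.9] M [-0.173  0.148 -0.035] Mz [ 0.011 -0.047 -0.041 -0.062] yaw 87.18 pos [0.5747 0.0246 0.0927] w 0.030015319977094352 q6 -1.60 t 17.23
```

```bash
sed -i 's/A.append(np.r_\[ri/E.append(s["effort"][5]);A.append(np.r_[ri/; s/^    A=\[\]/    A=[];E=[]/; s/"Mz",A\[:,5\].round(3)/"Mz sd %.3f"%A[:,5].std(),"e6",np.round(np.mean(E),3),np.std(E).round(3)/' h.py
python3 -m crank '[[0,0,0.0001,0,0,10],[0,0,0.0002,0,0,20],[0,0,0.0003,0,0,30],[0,0,0.0003,0,0,40],[0,0,0.0004,0,0,50],[0,0,0.0005,0,0,60],[0,0,0.0005,0,0,60]]'
python3 -c "
from h import *
feel(8)"
```

```text
clock: 18.1
position: [0.5746, 0.0244, 0.0922]
ee_rot: [-0.001, 0.52, 0.854, -0.0]
contact_force: [-1.4, -0.2, 1.9]
width: 0.0298
F [ 0.1 -1.8 -1.9] M [-0.015  0.041 -0.01 ] Mz sd 0.029 e6 0.063 0.117 yaw 27.25 pos [0.5746 0.0245 0.0922] w 0.030096792805459713 q6 -0.56 t 18.45
```

```bash
f(){ python3 -c "
from h import *
feel(6)"; }
python3 -m crank '[[0,0,0.0001,0,0,8],[0,0,0.0001,0,0,8],[0,0,0.0001,0,0,8]]' >/dev/null; f
python3 -m crank '[[0,0,0.0001,0,0,8],[0,0,0.0001,0,0,8],[0,0,0.0001,0,0,8]]' >/dev/null; f
```

```text
F [-0.  -2.1 -2.3] M [ 0.045  0.001 -0.014] Mz sd 0.023 e6 0.012 0.003 yaw 19.28 pos [0.5746 0.0244 0.0921] w 0.029955701383222504 q6 -0.42 t 19.07
F [-0.  -2.6 -2.7] M [ 0.056 -0.033 -0.013] Mz sd 0.020 e6 0.012 0.002 yaw 11.31 pos [0.5746 0.0244 0.092 ] w 0.030133091653915974 q6 -0.28 t 19.70
```

```bash
f(){ python3 -c "
from h import *
feel(6)"; }
python3 -m crank '[[0,0,0.0001,0,0,8],[0,0,0.0001,0,0,8],[0,0,0.0001,0,0,8]]' >/dev/null; f
python3 -m crank '[[0,0,0.0001,0,0,8],[0,0,0.0001,0,0,8],[0,0,0.0001,0,0,8]]' >/dev/null; f
```

```text
F [-0.6 -3.1 -3.1] M [ 0.087 -0.061 -0.014] Mz sd 0.015 e6 0.012 0.002 yaw 3.35 pos [0.5745 0.0244 0.0919] w 0.030035882117799943 q6 -0.14 t 20.32
F [-0.6 -3.2 -3.7] M [ 0.085 -0.108 -0.006] Mz sd 0.021 e6 0.011 0.002 yaw -4.62 pos [0.5745 0.0244 0.0919] w 0.030027274842352483 q6 0.00 t 20.95
```

```bash
f(){ python3 -c "
from h import *
feel(6)"; }
python3 -m crank '[[0,0,0.0001,0,0,8],[0,0,0.0001,0,0,8],[0,0,0.0001,0,0,8]]' >/dev/null; f
python3 -m crank '[[0,0,0.0001,0,0,8],[0,0,0.0001,0,0,8],[0,0,0.0001,0,0,8]]' >/dev/null; f
```

```text
F [-0.9 -3.2 -4. ] M [ 0.102 -0.168 -0.004] Mz sd 0.019 e6 0.011 0.002 yaw -12.58 pos [0.5745 0.0244 0.0919] w 0.030521362777318584 q6 0.14 t 21.57
F [-1.5 -3.5 -4. ] M [ 0.131 -0.228 -0.014] Mz sd 0.021 e6 0.011 0.002 yaw -20.55 pos [0.5745 0.0244 0.0918] w 0.03029818920861686 q6 0.28 t 22.20
```

```bash
f(){ python3 -c "
from h import *
feel(6)"; }
python3 -m crank '[[0,0,0.0001,0,0,8],[0,0,0.0001,0,0,8],[0,0,0.0001,0,0,8]]' |grep -v pos; f
python3 -m crank '[[0,0,0.0001,0,0,8],[0,0,0.0001,0,0,8],[0,0,0.0001,0,0,8]]' |grep -v pos; f
```

```text
clock: 22.58
ee_rot: [-0.001, 0.859, 0.512, -0.001]
contact_force: [-3.2, 0.1, 5.0]
width: 0.0301
F [-1.8 -3.3 -5.1] M [ 0.116 -0.264 -0.012] Mz sd 0.022 e6 0.009 0.002 yaw -28.51 pos [0.5744 0.0244 0.0917] w 0.030659424694733484 q6 0.42 t 22.82
clock: 23.2
ee_rot: [-0.001, 0.893, 0.45, -0.001]
contact_force: [-3.2, -0.3, 4.9]
width: 0.0299
F [-2.1 -2.7 -5. ] M [ 0.06  -0.321 -0.006] Mz sd 0.025 e6 0.019 0.001 yaw -36.48 pos [0.5744 0.0244 0.0916] w 0.03025153291840868 q6 0.56 t 23.45
```

```bash
f(){ python3 -c "
from h import *
feel(6)"; }
python3 -m crank '[[0,0,0,0,0,6],[0,0,0,0,0,6],[0,0,0,0,0,6]]' |grep -v pos; f
python3 -m crank '[[0,0,0.00005,0,0,6],[0,0,0.00005,0,0,6],[0,0,0.00005,0,0,6]]' |grep -v pos; f
```

```text
clock: 23.82
ee_rot: [-0.001, 0.915, 0.404, -0.001]
contact_force: [-3.1, 0.5, 4.9]
width: 0.0303
F [-2.  -2.5 -4.2] M [ 0.004 -0.325 -0.047] Mz sd 0.010 e6 0.013 0.002 yaw -42.45 pos [0.5744 0.0244 0.0916] w 0.02987641842901489 q6 0.66 t 24.07
clock: 24.45
ee_rot: [-0.001, 0.935, 0.355, -0.001]
contact_force: [-3.8, 0.5, 3.4]
width: 0.0303
F [-2.6 -2.5 -4.4] M [ 0.026 -0.354 -0.127] Mz sd 0.022 e6 0.117 0.002 yaw -48.43 pos [0.5743 0.0244 0.0915] w 0.030471329712168246 q6 0.77 t 24.70
```

The seat is felt: torque rises at about yaw −43°. I continue in 2° steps.

```bash
f(){ python3 -c "
from h import *
feel(6)"; }
python3 -m crank '[[0,0,0,0,0,2],[0,0,0,0,0,2],[0,0,0,0,0,2]]' |grep -v pos; f
python3 -m crank '[[0,0,0,0,0,2],[0,0,0,0,0,2],[0,0,0,0,0,2]]' |grep -v pos; f
```

```text
clock: 25.08
ee_rot: [-0.001, 0.941, 0.339, -0.001]
contact_force: [-3.2, -0.1, 4.2]
width: 0.0301
F [-2.2 -2.3 -4.4] M [-0.002 -0.365 -0.154] Mz sd 0.028 e6 0.164 0.001 yaw -50.42 pos [0.5744 0.0244 0.0915] w 0.030031396811799404 q6 0.80 t 25.32
clock: 25.7
ee_rot: [-0.001, 0.947, 0.322, -0.001]
contact_force: [-3.4, -0.1, 4.4]
width: 0.0304
F [-2.6 -2.5 -3.8] M [-0.025 -0.363 -0.216] Mz sd 0.028 e6 0.206 0.001 yaw -52.42 pos [0.5744 0.0245 0.0915] w 0.030404681643532248 q6 0.84 t 25.95
```

Slope 1.25 N m/rad matches the seat. First touch is at yaw ≈ −43.8°, so we are about 8.5° past it, which is bottomed. I open back 98.6° to yaw ≈ 46.2°.

```bash
python3 -m crank '[[0,0,-0.0001,0,0,-10],[0,0,-0.0002,0,0,-20],[0,0,-0.0003,0,0,-30],[0,0,-0.0003,0,0,-40],[0,0,-0.0004,0,0,-50],[0,0,-0.0005,0,0,-60],[0,0,-0.0006,0,0,-70],[0,0,-0.0007,0,0,-80],[0,0,-0.0007,0,0,-90],[0,0,-0.0008,0,0,-98.6],[0,0,-0.0008,0,0,-98.6],[0,0,-0.0008,0,0,-98.6]]'
python3 -c "
from h import *
feel(6)"
```

```text
clock: 27.45
position: [0.5747, 0.0245, 0.0923]
ee_rot: [-0.001, 0.374, 0.927, 0.0]
contact_force: [-1.6, -0.1, 3.8]
width: 0.0301
F [ 1.1 -1.5 -3.4] M [-0.063  0.145  0.052] Mz sd 0.029 e6 -0.03 0.003 yaw 46.14 pos [0.5747 0.0245 0.0923] w 0.03050369505765273 q6 -0.88 t 27.70
```

```bash
python3 -m crank '[[0,0,0,0,0,0],[0,0,0,0,0,0],[0,0,0,0,0,0],[0,0,0,0,0,0],[0,0,0,0,0,0],[0,0,0,0,0,0],[0,0,0,0,0,0]]' 1 30
python3 -m crank '[[0,0,-0.01,0,0,0],[0,0,-0.03,0,0,0],[0,0,-0.07,0,0,0],[0,0,-0.085,0,0,0],[0,0,-0.085,0,0,0],[0,0,-0.085,0,0,0]]'
python3 -c "
from h import *
go(.4915,.0476,.177,74.2)"
```

```text
clock: 28.58
position: [0.5747, 0.0245, 0.0923]
ee_rot: [-0.001, 0.374, 0.928, 0.0]
contact_force: [-0.1, 0.6, -1.4]
width: 0.0853
clock: 29.32
position: [0.5738, 0.0245, 0.1761]
ee_rot: [-0.002, 0.374, 0.928, -0.0]
contact_force: [0.1, 0.6, -0.7]
width: 0.0854
shift [ 0.0754 -0.0404 -0.0006] turn [ -0.06  -0.25 -28.06] q [-0.08  0.31  1.59  0.    1.24 -0.88] t 29.325
```

```bash
python3 -m crank '[[0.03,-0.015,0,0,0,-10],[0.075,-0.04,0,0,0,-20],[0.0754,-0.0404,-0.0006,0,-0.2,-28],[0.0754,-0.0404,-0.0006,0,-0.2,-28],[0.0754,-0.0404,-0.0006,0,-0.2,-28],[0.0754,-0.0404,-0.0006,0,-0.2,-28]]'
python3 -c "
from h import *
d=viewer.get_image('wrist');cv2.imwrite('pics/w7.png',cv2.resize(d['frame'],(784,588)))"
```

```text
clock: 30.08
position: [0.4919, 0.0474, 0.1766]
ee_rot: [-0.001, 0.139, 0.99, -0.0]
contact_force: [0.5, -0.6, -0.1]
width: 0.0856
```

View pics/w7.png

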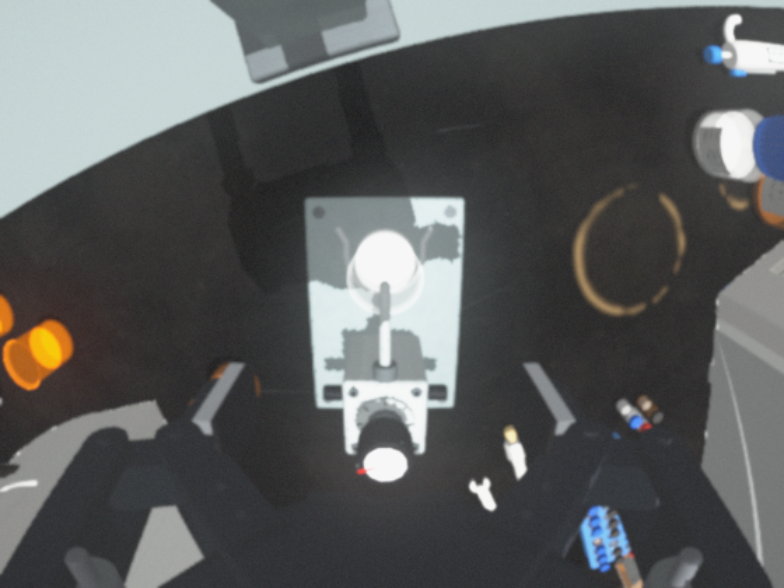

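The beaker is unchanged, with the rim still at (348–424, 245–315). The index mark moved from (393,483) to (361,471), about 90° net clockwise. That matches the 91° net turn of the gripper, so nothing slipped.

```bash
python3 -c "
from h import *
print(job.sign_off(), manip.get_state()['clock'])"
```

```text
the job is handed in; nothing more can be done
the job is handed in; nothing more can be done
```

The beaker is standing in the wire horseshoe under the spout, and the valve has been bottomed and reopened by a quarter turn. I handed the job in at about 30 s of the 72 s allowed; sign-off reports no verdict.

- **Beaker:** I picked up the clear glass beaker and left the brown and orange ones alone. It went in under the spout with about 1 to 2 mm of lift. I estimate it stands about 0.5 mm from the middle of the horseshoe. It looked the same after the valve work.
- **Valve:** Turning clockwise, the torque began to rise at gripper yaw of about −43.8°. It grew by about 1.25 N m per radian, which matches the soft seat. I stopped about 8.5° (0.15 rad) past first touch, at roughly 0.2 N m. From there I opened it 98.6°, which leaves it about 90° open, give or take 1 to 2°.
- **Last checks:** The knob's index mark moved about 90° net, against 91° of net gripper turn, so the knob did not slip in the fingers. The objects in the last wrist picture had not moved; the carton and filters were not in that view.
- **Disagreements:**
  - The first fixed-camera estimate of the horseshoe's middle was about 3 mm too far forward; I corrected it from the spout in the wrist view.
  - I never felt the back of the wire, so the beaker's position rests on the images.
  - Drag torque read about 0.01 N m at rest, against the stated 0.04; this leaves about 1.4° of uncertainty in the touch point.

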